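Find the true lap disc with a straightedge

ROBOT

A 7-joint arm with a two-finger parallel gripper is mounted at the origin on the work surface. World frame = base frame: x ahead of the robot, y to its left, z up, the work surface at z = 0. Lengths are in m, angles in rad, forces in N, time in s.
With the tool pointing down it reaches from about 0.4 to 0.85 m from the base axis. Payload 4.5 kg.
Tool frame: the origin (TCP) lies at the very end of the fingers, on their centre line; the grasp point (between the pads) lies 19 mm behind it; z points along the fingers, y is the direction in which the jaws open and shut (so a half turn about z gives the same grasp; the last joint's range is limited). The gripper opens to 85 mm and grips with 20 to 120 N. Pads are 22 mm wide; open, the fingers measure 114 mm over their backs; the gripper's body (76 mm by 85 mm) begins 54 mm behind the grasp point. The pads swing forward as they close: fully open they stand 13 mm farther back than shut.
Start: joints at [-1.216, 0.689, -0.195, 1.565, 0.157, 0.902, -0.215], TCP at [0.197, 0.593, 0.231] pointing down, gripper open.
Joint ranges: [-3.01, 3.01], [-0.46, 2.08], [-1.47, 1.51], [0.13, 2.56], [-1, 4.14], [0.04, 2.09], [-2.66, 2.66]. Speed limits (rad/s): [2.57, 2.57, 3.14, 3.14, 3.14, 3.14, 3.14].

INTERFACE

Orientations are given as a unit quaternion [w, x, y, z].
In Python, from bench import bot, get_image gives the robot as it stands.
- The arm moves only by the tool arm_command, never from a script. Its argument "motion" is a list that holds one entry, the list of rows, each a list of 7 numbers: the opening, from -1 (shut) to 1 (fully open), then the shift along the tool's x, y, z in units of 60 mm (1.0 is 60 mm), then the turn, a rotation vector about the tool's x, y, z in units of 10 degrees (1.0 is 10 degrees). A call has 1 to 5 rows; each row shifts and turns the commanded pose from where the row before left it, along the tool's axes as they then stand; what a row does not reach is not made up. A row lasts 1/8 s, in which the tool goes at most 62.5 mm and 10.7 degrees, less where a joint would pass 70% of its speed; a pose out of reach is approached as far as the arm can. A call is refused whole if a number of a shift passes 1 or a number of a turn 1, either way. A call with a gripper value outside its range is refused whole. The fingers move at their own pace and stop on an object; "newtons" is the grip in N (left out, the last holds). Time passes only in rows, so rows that do not move let the fingers close. It gives the time, the measured TCP pose, the force and the opening at its end, in the units of the state.
- bot.get_state(): the state, without advancing time (a new reading comes with each control period).
- get_image(name): name is "scene" or "top" or "wrist"; returns a dict with "pixels" (400x640x3 uint8, red, green, blue), "vertical_fov" (degrees; the focal length in pixels is half the picture's height over the tangent of half this angle, whatever the lens; pixels are square), "cx", "cy" (the principal point, pixels), "pose" (4x4, takes a point from camera to world coordinates). Camera axes: x right, y up, looking along -z (the intrinsics and any distortion apply to the point x, -y, -z); pixel columns grow to the right and rows downward; lengths in m; the calibration is good to about 2 mm. A picture is of the moment at which its call begins. There is no depth.
- bot.sign_off(): hands the job in, once; it reports no verdict.
The state is a dict: "t": time; "joint_pos": joint angles; "dq": joint speeds; "joint_torque": joint torques, N m; "tool_pos": TCP position; "eef_rot": TCP orientation; "ft_force": force on the tool from outside, world axes, zero at the start; "moment": the same for the moment, N m; "opening": finger opening in m.
Only numpy, scipy, OpenCV 4.12 (cv2) and the standard library are available. Lean on these libraries where they do the work, as an engineer would, in place of code of your own. Each camera call takes 0.05 s, during which the arm holds its last target. There are 200 camera calls.

TASK

One of the two lap discs on the blue stands is still flat and the other has worn to a slight crown: find the flat one with the steel straightedge. Set the straightedge down across a disc through its middle, let go of it, and press gently down on its red end and then on its plain end with the fingertips; if it rocks, try it on the other disc. Leave it lying across the disc on which both ends, red and then plain, pressed down firm without rocking, and disturb nothing else on the bench.

Things in the scene. Friction and masses are not known exactly. Their poses are not given: they have to be found in the camera images.
- rule_mid (a point): Centre (half-way up) of the loose straightedge: steel bar 140 long, 18 wide, 30 high (mm), 0.3 to 0.55 kg, lying on its 18 mm wide underside on the rest. x runs along it to the red end, y is its width, z up. Take it by the black middle 46 mm, high: fingertips 4 mm or more above its underside, clear of rest or disc. Let go only once it lies on a disc, centre within 30 mm of the disc's middle.
- rule_red (a point): Point on the straightedge's top face, 56 mm from its centre, at the red end (last 14 mm painted red): where to press this end from above with closed fingertips. Aim for 8 to 14 N, kept up for a second; under 6 N or a tap tells nothing, over 20 N would spoil it. Meet it slowly, at 15 mm/s or less: a faster touch overshoots.
- rule_plain (a point): The same point at the plain end, bare steel, 56 mm the other way from the centre; same forces.
- stand_a_face (a point): Middle of the face of the lap disc (grey metal, 130 mm across, fixed, dark spot in the middle) on one of two alike fixed blue stands; its face is 35 mm above the bench, give or take 2 (this point says 35). The lap sits on rubber and sinks about 1 mm per 30 N without tilting. Which stand has the flat lap changes from start to start; the names do not tell. Any direction across the middle will do.
- stand_b_face (a point): The same on the other stand. One lap is flat all over; the other is a cone, its middle 3 mm above its rim; on it the straightedge lies tipped 0.046 rad and rocks to the other side under almost no force. While an end is pressed there, its top face at that end is about 2.5 mm lower than where pressed as hard at the middle; on the flat lap the two are level.
- rest: Fixed light-wood block 150 x 50 x 20 mm on which the straightedge lies at the start, along its length; origin at the centre of its underside, x along its length.
- bangle: Loose brass bangle, 60 mm across, 12 mm high, lying on the bench; origin at the centre of its underside. Leave alone.
- tin: Loose copper tin, 48 mm across, 24 mm high, between the discs; origin at the centre of its underside. Leave alone.
- hammer: Loose hammer, far left, pointing away from the robot. Leave alone.
- driver: Loose screwdriver, far right, pointing away from the robot. Leave alone.

How it is judged:
On the way, in this order (a step that is already met when the one before it is completed fails the run):
1. the straightedge has been laid across one of the discs and let go ((horizontal distance between rule_mid and stand_a_face below 0.03 m or horizontal distance between rule_mid and stand_b_face below 0.03 m) and height (world z) of rule_mid between 0.043 and 0.06 m and contact force between the fingers and rule below 0.05 N and linear speed of rule below 0.02 m/s), for 0.2 s.
2. its red end has been pressed with more than 6 N and it stayed level ((horizontal distance between rule_mid and stand_a_face below 0.03 m or horizontal distance between rule_mid and stand_b_face below 0.03 m) and height (world z) of rule_mid between 0.043 and 0.06 m and angle between rule's own z axis and vertical below 0.02 rad and contact force between the fingers and rule above 6 N and x of the grasp point in the frame of rule_mid above 0.04 m), for 0.4 s.
3. its plain end has been pressed with more than 6 N and it stayed level ((horizontal distance between rule_mid and stand_a_face below 0.03 m or horizontal distance between rule_mid and stand_b_face below 0.03 m) and height (world z) of rule_mid between 0.043 and 0.06 m and angle between rule's own z axis and vertical below 0.02 rad and contact force between the fingers and rule above 6 N and x of the grasp point in the frame of rule_mid below -0.04 m), for 0.4 s.
At the end, for the whole second after the job is handed in: The straightedge lies at rest across a disc, its centre within 30 mm of the disc's middle and level within 0.02 rad (as it can only on the flat disc), and is not touched ((horizontal distance between rule_mid and stand_a_face below 0.03 m or horizontal distance between rule_mid and stand_b_face below 0.03 m) and height (world z) of rule_mid between 0.043 and 0.06 m and angle between rule's own z axis and vertical below 0.02 rad and contact force between the fingers and rule below 0.05 N and linear speed of rule below 0.01 m/s).
It fails at once if an end of the straightedge (beyond 35 mm from its centre) loaded by the fingers with more than 20 N (contact force between the fingers and rule above 20 N and (x of the grasp point in the frame of rule_mid above 0.035 m or x of the grasp point in the frame of rule_mid below -0.035 m)).
It fails at once if the straightedge let go in the air, more than about 10 mm above a disc (contact force between the fingers and rule below 0.05 N and height (world z) of rule_mid above 0.065 m).
It fails at once if another loose thing on the bench (bangle, tin, hammer or screwdriver) moved more than 25 mm (distance of any of bangle, tin, hammer, driver from where it was at the start of the episode above 0.025 m).
It also fails if it takes over 72 s, if anything falls off the work surface, if the arm or the gripper's body presses on something with over 40 N, if the wrist force passes 120 N, or if a joint passes its speed limit or range.

## Working session

There is one attempt and no reset: what is moved stays moved. The work goes in short steps, Python scripts to look and compute and a tool call to move; the robot and the scene stay as the last step left them, time stands still between calls to the robot, and variables do not carry over. Pictures are saved under pics/ and viewed, about 8 in all and at most 12, crops included, and the job is handed in when it is done.

Besides the shell and the picture viewer there is one more tool, called after "Emit:" by a JSON object that holds its "op" and its "data". arm_command: Moves the arm, as the interface text tells. Its arguments: {"type":"object","properties":{"motion":{"type":"array"},"newtons":{"type":"number"}},"required":["motion"]}

```bash
ls; mkdir -p pics; cat > h.py <<'E'
import numpy as np, cv2
from bench import bot, get_image
def ray(im,u,v):
    f=200/np.tan(np.radians(im["vertical_fov"])/2)
    P=np.array(im["pose"]); d=P[:3,:3]@np.array([(u-im["cx"])/f,-(v-im["cy"])/f,-1]); return P[:3,3],d
def onz(im,u,v,z):
    o,d=ray(im,u,v); return (o+d*(z-o[2])/d[2])[:2]
def save(im,n,crop=None):
    cv2.imwrite("pics/"+n,cv2.cvtColor(im["pixels"],cv2.COLOR_RGB2BGR))
E
python3 - <<'E'
from h import *
print(bot.get_state())
for n in("top","scene"):
    im=get_image(n); save(im,n+"1.png"); print({k:v for k,v in im.items() if k!="pixels"})
E
```

```text
pics
{'t': 0.0, 'joint_pos': array([-1.21621499,  0.68998239, -0.19455134,  1.56638214,  0.15728855,
        0.90251004, -0.21511816]), 'dq': array([ 0.0005134 ,  0.00057881,  0.00119271, -0.00026197,  0.00036388,
        0.00150276, -0.00052239]), 'joint_torque': array([ 5.82077610e-04, -5.39629984e+01, -1.26628842e+00, -1.58544552e+01,
        9.14080592e-03,  9.40146565e-03,  7.54769303e-06]), 'tool_pos': array([0.19688296, 0.59246973, 0.23047585]), 'eef_rot': array([-9.70906396e-05,  1.59658066e-01,  9.87171925e-01, -9.39343608e-04]), 'ft_force': array([0.3435129 , 0.56866828, 0.36743073]), 'moment': array([-0.00183545,  0.01961124,  0.04537126]), 'opening': 0.08549486879087134}
{'vertical_fov': 47.310057007477255, 'cx': 316.05200392369517, 'cy': 197.5685946344948, 'pose': array([[-1.38086489e-02,  9.98072529e-01, -6.05024622e-02,
         4.78764385e-01],
       [-9.99904132e-01, -1.38452809e-02, -1.86264779e-04,
        -1.23183560e-02],
       [-1.02357934e-03,  6.04940898e-02,  9.98168031e-01,
         1.29029347e+00],
       [ 0.00000000e+00,  0.00000000e+00,  0.00000000e+00,
         1.00000000e+00]])}
{'vertical_fov': 57.68283786111304, 'cx': 313.31953021564317, 'cy': 198.00798500177737, 'pose': array([[ 0.22769841, -0.58234539,  0.780402  ,  1.30788375],
       [ 0.97370704,  0.14187727, -0.17822861, -0.1794093 ],
       [-0.0069307 ,  0.80046529,  0.59933904,  0.65369409],
       [ 0.        ,  0.        ,  0.        ,  1.        ]])}
```

View pics/top1.png

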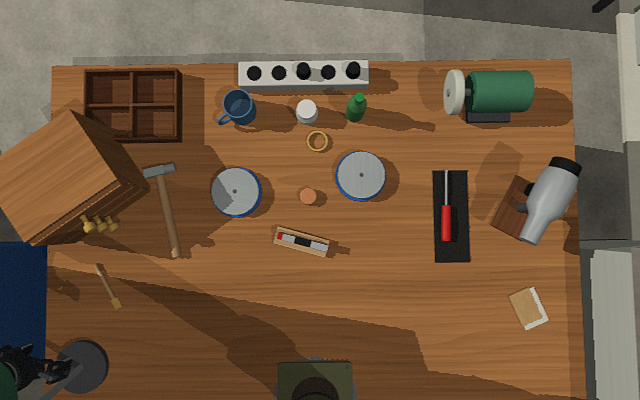

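View pics/scene1.png

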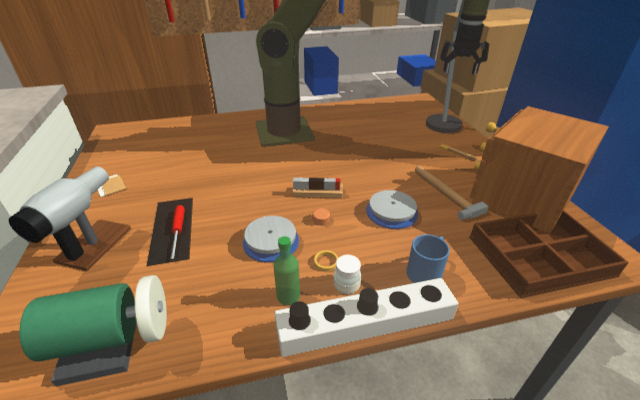

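The top view shows discs at about (236,191) and (361,175), with dark middle spots. The rule is at about (303,241), red end to the left at (280,236), the tin at (308,196) and the bangle at (317,141).

```bash
python3 - <<'E'
from h import *
im=get_image("top"); p=im["pixels"].astype(int); R,G,B=p[...,0],p[...,1],p[...,2]
def cen(m,x0,y0,x1,y1):
    ys,xs=np.nonzero(m[y0:y1,x0:x1]); return xs.mean()+x0,ys.mean()+y0,len(xs)
red=(R>120)&(G<60)&(B<60); blk=(R<60)&(G<60)&(B<60)
r=cen(red,270,225,335,260); b=cen(blk,285,230,318,252)
print(r,b)
for n,q,z in(("red",r,.05),("blk",b,.05)): print(n,onz(im,q[0],q[1],z))
blue=(B>R+40)&(B>60)
for n,bx in(("L",(205,160,268,222)),("R",(330,145,392,207))):
    sp=cen((p.sum(2)<210)&(abs(R-B)<25),bx[0]+24,bx[1]+24,bx[2]-24,bx[3]-24)
    print(n,sp,onz(im,sp[0],sp[1],.035))
c=cv2.resize(im["pixels"][120:270,200:400],None,fx=4,fy=4,interpolation=cv2.INTER_CUBIC)
cv2.imwrite("pics/c1.png",c[...,::-1])
for q,z in(((308,196),.024),((317,141),.012)): print(onz(im,*q,z))
E
```

```text
(np.float64(279.4642857142857), np.float64(235.53571428571428), 28) (np.float64(302.5514705882353), np.float64(240.25735294117646), 136)
red [0.45232301 0.08840591]
blk [0.43872512 0.02604267]
L (np.float64(234.33333333333334), np.float64(191.16666666666666), 6) [0.57565947 0.21296468]
R (np.float64(360.75), np.float64(174.75), 4) [ 0.61628403 -0.13641978]
[0.56019614 0.01023293]
[ 0.71635159 -0.01697019]
```

View pics/c1.png

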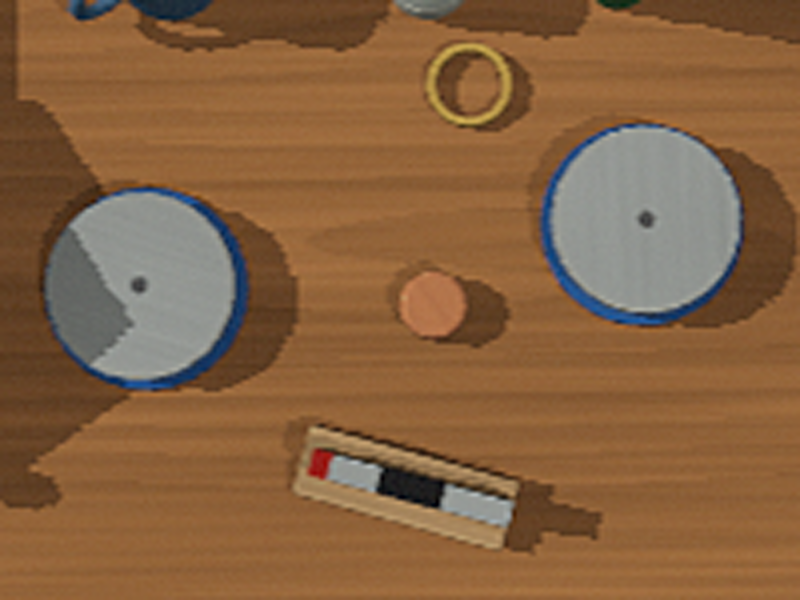

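```bash
cat >> h.py <<'E'
from scipy.spatial.transform import Rotation as Ro
def plan(xyz,psi=None,n=None,s=None):
    """rows (shift units, turn units) from the current pose to xyz with jaw axis at world angle psi (deg), tool down"""
    s=s or bot.get_state(); q=s["eef_rot"]; A=Ro.from_quat([q[1],q[2],q[3],q[0]])
    p=np.array(s["tool_pos"])
    if psi is None: T=A
    else:
        c,si=np.cos(np.radians(psi)),np.sin(np.radians(psi)); T=Ro.from_matrix(np.array([[-si,c,0],[c,si,0],[0,0,-1]]))
    rv=(A.inv()*T).as_rotvec(degrees=True)
    d=np.array(xyz)-p
    n=n or int(np.ceil(max(np.linalg.norm(d)/.058,np.linalg.norm(rv)/9.8)))
    print("t",s["t"],"p",p.round(4),"F",np.round(s["ft_force"],1),"psi",round(float(np.degrees(np.arctan2(*A.as_matrix()[1::-1,1]))),1),"op",round(s["opening"],4))
    for i in range(n):
        sh=A.inv().apply(d/n)/.06; print([1]+[float(x) for x in sh.round(3)]+[float(x) for x in (rv/n/10).round(3)])
        A=A*Ro.from_rotvec(rv/n,degrees=True)
E
python3 - <<'E'
from h import *
plan([.434,.025,.19],-15.5)
E
```

```text
t 0.15 p [0.197  0.5926 0.2307] F [-0.   1.6 -1.6] psi 71.6 op 0.0854
[1, -0.612, -0.703, 0.063, -0.001, 0.001, 0.792]
[1, -0.703, -0.612, 0.063, -0.001, 0.001, 0.792]
[1, -0.781, -0.509, 0.062, -0.001, 0.001, 0.792]
[1, -0.843, -0.397, 0.062, -0.001, 0.001, 0.792]
[1, -0.89, -0.277, 0.062, -0.001, 0.001, 0.792]
[1, -0.92, -0.151, 0.062, -0.001, 0.001, 0.792]
[1, -0.932, -0.023, 0.062, -0.001, 0.001, 0.792]
[1, -0.926, 0.105, 0.062, -0.001, 0.001, 0.792]
[1, -0.903, 0.232, 0.062, -0.001, 0.001, 0.792]
[1, -0.862, 0.354, 0.062, -0.001, 0.001, 0.792]
[1, -0.805, 0.469, 0.062, -0.001, 0.001, 0.792]
```

Emit:
{"op": "arm_command", "data": {"motion": [[[1, -0.61, -0.7, 0.06, 0, 0, 0.79], [1, -0.7, -0.61, 0.06, 0, 0, 0.79], [1, -0.78, -0.51, 0.06, 0, 0, 0.79], [1, -0.84, -0.4, 0.06, 0, 0, 0.79], [1, -0.89, -0.28, 0.06, 0, 0, 0.79]]]}}

```text
t: 0.78
tool_pos: [0.3049, 0.3338, 0.2133]
eef_rot: [0.0, 0.486, 0.874, 0.0]
ft_force: [1.4, -0.1, -0.2]
opening: 0.0855
```

Emit:
{"op": "arm_command", "data": {"motion": [[[1, -0.92, -0.15, 0.06, 0, 0, 0.79], [1, -0.93, -0.02, 0.06, 0, 0, 0.79], [1, -0.93, 0.1, 0.06, 0, 0, 0.79], [1, -0.9, 0.23, 0.06, 0, 0, 0.79], [1, -0.86, 0.35, 0.06, 0, 0, 0.79]]]}}

```text
t: 1.4
tool_pos: [0.413, 0.0764, 0.1952]
eef_rot: [0.0, 0.752, 0.659, 0.0]
ft_force: [0.5, 0.0, -0.2]
opening: 0.0854
```

Emit:
{"op": "arm_command", "data": {"motion": [[[1, -0.8, 0.47, 0.06, 0, 0, 0.79], [1, 0, 0, 0, 0, 0, 0], [1, 0, 0, 0, 0, 0, 0]]]}}

```text
t: 1.78
tool_pos: [0.4337, 0.0271, 0.1915]
eef_rot: [-0.0, 0.795, 0.607, -0.0]
ft_force: [-0.6, 0.8, -0.7]
opening: 0.0856
```

```bash
python3 - <<'E'
from h import *
im=get_image("wrist"); save(im,"w1.png"); print(im["vertical_fov"],im["cx"],im["cy"],im["pose"])
plan([.434,.025,.19],-15.5)
E
```

```text
60.95684483350088 315.5976181998701 198.21196805528942 [[ 0.96496908  0.24917236  0.08214505  0.45441702]
 [-0.26235886  0.91832312  0.29639583  0.10226348]
 [-0.00158205 -0.30756429  0.95152599  0.33492167]
 [ 0.          0.          0.          1.        ]]
t 1.825 p [0.4336 0.0279 0.1916] F [ 0.5 -0.1 -0.8] psi -15.1 op 0.0857
[1, -0.045, 0.019, 0.026, -0.006, -0.003, 0.037]
```

View pics/w1.png

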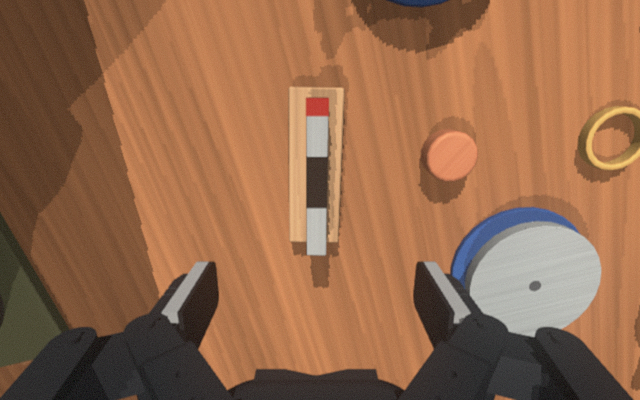

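The wrist view shows the rule's red end at about (317,98), its black grip from row 157 to 208, and the plain end at row 255. The right disc's spot is at (535,286).

```bash
python3 - <<'E'
from h import *
im=get_image("wrist")
p=im["pixels"].astype(int); R,G,B=p[...,0],p[...,1],p[...,2]
b=(p.max(2)<75); b[:130]=0;b[230:]=0;b[:,:300]=0;b[:,332:]=0
r=(R>140)&(G<70)&(B<70); r[:80]=0;r[130:]=0;r[:,:290]=0;r[:,350:]=0
C=[]
for m in(b,r):
    ys,xs=np.nonzero(m); C.append(onz(im,xs.mean(),ys.mean(),.05)); print(len(xs),xs.mean(),xs.min(),xs.max(),ys.min(),ys.max(),C[-1])
d=C[1]-C[0]; print("len",np.linalg.norm(d),"ang",np.degrees(np.arctan2(d[1],d[0])))
e0,e1=onz(im,317,97,.05),onz(im,317,255.5,.05); print(e0,e1,(e0+e1)/2,np.linalg.norm(e0-e1))
print("Rdisc",onz(im,535,286,.035))
plan([*((e0+e1)/2),.027],np.degrees(np.arctan2(d[1],d[0]))-90,5)
E
```

```text
941 317.17003188097766 308 327 159 207 [0.434695   0.02760639]
332 317.9307228915663 308 328 99 115 [0.45179963 0.08892509]
len 0.06365965829527676 ang 74.41374928942619
[0.45306328 0.09653638] [ 0.41631534 -0.04022788] [0.43468931 0.02815425] 0.14161523142933977
Rdisc [ 0.61822514 -0.13812375]
t 1.875 p [0.4336 0.0282 0.1916] F [0.4 0.1 0.6] psi -15.1 op 0.0855
[1, 0.0, 0.004, 0.549, -0.001, -0.001, 0.01]
[1, 0.0, 0.004, 0.549, -0.001, -0.001, 0.01]
[1, 0.001, 0.004, 0.549, -0.001, -0.001, 0.01]
[1, 0.001, 0.004, 0.549, -0.001, -0.001, 0.01]
[1, 0.001, 0.004, 0.549, -0.001, -0.001, 0.01]
```

Emit:
{"op": "arm_command", "data": {"motion": [[[1, 0, 0.01, 0.6, 0, 0, 0.04], [1, 0, 0.01, 0.6, 0, 0, 0], [1, 0, 0, 0.6, 0, 0, 0], [1, 0, 0, 0.5, 0, 0, 0], [1, 0, 0, 0.25, 0, 0, 0]]]}}

```text
t: 2.5
tool_pos: [0.4361, 0.0283, 0.0391]
eef_rot: [-0.002, 0.796, 0.606, -0.002]
ft_force: [4.4, 0.6, -1.4]
opening: 0.0852
```

Emit:
{"op": "arm_command", "data": {"motion": [[[1, 0, 0, 0.1, 0, 0, 0], [1, 0, 0, 0, 0, 0, 0]]]}}

```text
t: 2.75
tool_pos: [0.4388, 0.0281, 0.0357]
eef_rot: [-0.002, 0.796, 0.605, -0.003]
ft_force: [0.9, -0.3, 0.3]
opening: 0.0853
```

```bash
python3 - <<'E'
from h import *
plan([.4347,.028,.027],-15.6)
E
```

```text
t 2.75 p [0.4388 0.0281 0.0357] F [ 0.9 -0.3  0.3] psi -15.5 op 0.0853
[1, -0.02, -0.064, 0.145, -0.042, 0.009, 0.008]
```

Emit:
{"op": "arm_command", "data": {"motion": [[[1, -0.02, -0.06, 0.14, -0.04, 0.01, 0.01], [1, 0, 0, 0, 0, 0, 0], [1, 0, 0, 0, 0, 0, 0]]]}}

```text
t: 3.12
tool_pos: [0.4398, 0.0272, 0.0321]
eef_rot: [-0.002, 0.797, 0.604, -0.004]
ft_force: [0.3, -0.2, -0.1]
opening: 0.0855
```

```bash
python3 - <<'E'
from h import *
plan([.4347,.028,.027],-15.6)
print(bot.get_state()["joint_pos"].round(3))
E
```

```text
t 3.125 p [0.4398 0.0272 0.0321] F [ 0.3 -0.2 -0.1] psi -15.7 op 0.0855
[1, -0.009, -0.085, 0.086, -0.046, 0.018, -0.011]
[-0.183  0.871  0.028  2.242 -0.529  0.043  0.09 ]
```

Emit:
{"op": "arm_command", "data": {"motion": [[[0.0, 0, 0, -0.02, 0, 0, 0], [-0.5, 0, 0, 0, 0, 0, 0], [-1, 0, 0, 0, 0, 0, 0], [-1, 0, 0, 0, 0, 0, 0], [-1, 0, 0, 0, 0, 0, 0]]], "newtons": 40}}

```text
t: 3.75
tool_pos: [0.4382, 0.027, 0.0331]
eef_rot: [-0.003, 0.797, 0.604, -0.005]
ft_force: [-3.4, 0.1, 6.1]
opening: 0.017
```

Emit:
{"op": "arm_command", "data": {"motion": [[[-1, 0, 0, 0, 0, 0, 0], [-1, 0, 0, 0, 0, 0, 0], [-1, 0, 0, 0, 0, 0, 0]]]}}

```text
t: 4.12
tool_pos: [0.4382, 0.027, 0.0331]
eef_rot: [-0.003, 0.797, 0.603, -0.005]
ft_force: [-3.3, 2.2, 5.2]
opening: 0.0173
```

```bash
python3 - <<'E'
from h import *
plan([.4398,.0272,.1],-15.6)
print(bot.get_state()["joint_pos"].round(3))
im=get_image("wrist"); save(im,"w2.png")
E
```

```text
t 4.125 p [0.4382 0.027  0.0331] F [-3.3  2.2  5.2] psi -15.8 op 0.0173
[1, 0.003, 0.006, -0.557, -0.032, 0.01, -0.008]
[1, 0.004, 0.009, -0.557, -0.032, 0.01, -0.008]
[-0.184  0.869  0.03   2.243 -0.535  0.048  0.095]
```

View pics/w2.png

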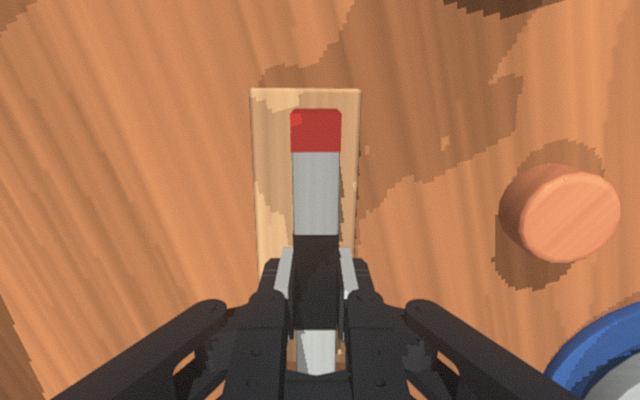

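Emit:
{"op": "arm_command", "data": {"motion": [[[-1, 0, 0, -0.2, 0, 0, 0], [-1, 0, 0, -0.5, 0, 0, 0], [-1, 0, 0, -0.6, 0, 0, 0], [-1, 0, 0, -0.5, 0, 0, 0], [-1, 0, 0, -0.1, 0, 0, 0]]]}}

```text
t: 4.8
tool_pos: [0.4423, 0.0268, 0.1487]
eef_rot: [-0.001, 0.797, 0.603, -0.002]
ft_force: [-0.1, -0.3, -4.6]
opening: 0.0167
```

```bash
python3 - <<'E'
from h import *
plan([.617,-.137,.13],-15.6,7)
E
```

```text
t 4.8 p [0.4423 0.0268 0.1487] F [-0.1 -0.3 -4.6] psi -15.8 op 0.0167
[1, -0.262, 0.506, 0.043, -0.003, 0.002, -0.003]
[1, -0.262, 0.506, 0.043, -0.003, 0.002, -0.003]
[1, -0.263, 0.506, 0.044, -0.003, 0.002, -0.003]
[1, -0.263, 0.506, 0.044, -0.003, 0.002, -0.003]
[1, -0.263, 0.506, 0.044, -0.003, 0.002, -0.003]
[1, -0.263, 0.506, 0.044, -0.003, 0.002, -0.003]
[1, -0.264, 0.506, 0.044, -0.003, 0.002, -0.003]
```

Emit:
{"op": "arm_command", "data": {"motion": [[[-1, -0.15, 0.3, 0.03, 0, 0, 0], [-1, -0.26, 0.5, 0.04, 0, 0, 0], [-1, -0.26, 0.5, 0.04, 0, 0, 0], [-1, -0.26, 0.5, 0.04, 0, 0, 0], [-1, -0.26, 0.5, 0.04, 0, 0, 0]]]}}

```text
t: 5.42
tool_pos: [0.5542, -0.08, 0.1333]
eef_rot: [-0.003, 0.797, 0.603, -0.005]
ft_force: [-0.0, 0.6, -3.5]
opening: 0.017
```

Emit:
{"op": "arm_command", "data": {"motion": [[[-1, -0.26, 0.5, 0.04, 0, 0, 0], [-1, -0.26, 0.5, 0.04, 0, 0, 0], [-1, -0.15, 0.24, 0.03, 0, 0, 0], [-1, 0, 0, 0, 0, 0, 0], [-1, 0, 0, 0, 0, 0, 0]]]}}

```text
t: 6.05
tool_pos: [0.6134, -0.137, 0.1265]
eef_rot: [-0.004, 0.797, 0.604, -0.004]
ft_force: [0.2, -0.0, -3.7]
opening: 0.0172
```

```bash
python3 - <<'E'
from h import *
plan([.617,-.137,.065],-15.6,4)
E
```

```text
t 6.05 p [ 0.6134 -0.137   0.1265] F [ 0.2 -0.  -3.7] psi -15.8 op 0.0172
[1, 0.005, 0.017, 0.256, -0.016, 0.004, -0.004]
[1, 0.005, 0.017, 0.256, -0.016, 0.004, -0.004]
[1, 0.005, 0.016, 0.256, -0.016, 0.004, -0.004]
[1, 0.004, 0.015, 0.256, -0.016, 0.004, -0.004]
```

Emit:
{"op": "arm_command", "data": {"motion": [[[-1, 0.01, 0.02, 0.3, -0.02, 0, 0], [-1, 0, 0.02, 0.3, -0.02, 0, 0], [-1, 0, 0.02, 0.3, -0.01, 0, 0], [-1, 0, 0.01, 0.15, -0.01, 0, 0], [-1, 0, 0, 0.05, 0, 0, 0]]]}}

```text
t: 6.68
tool_pos: [0.6183, -0.139, 0.0608]
eef_rot: [0.002, 0.797, 0.603, -0.001]
ft_force: [0.7, 0.7, -4.1]
opening: 0.0172
```

Emit:
{"op": "arm_command", "data": {"motion": [[[-1, 0, 0, 0.03, 0, 0, 0], [-1, 0, 0, 0.03, 0, 0, 0], [-1, 0, 0, 0.03, 0, 0, 0], [-1, 0, 0, 0.03, 0, 0, 0]]]}}

```text
t: 7.18
tool_pos: [0.6188, -0.1391, 0.0545]
eef_rot: [0.002, 0.797, 0.603, -0.001]
ft_force: [-0.2, 0.0, -4.0]
opening: 0.0169
```

Emit:
{"op": "arm_command", "data": {"motion": [[[-1, 0, 0, 0.03, 0, 0, 0], [-1, 0, 0, 0.03, 0, 0, 0], [-1, 0, 0, 0.02, 0, 0, 0]]]}}

```text
t: 7.55
tool_pos: [0.6186, -0.1391, 0.0495]
eef_rot: [0.002, 0.797, 0.603, -0.001]
ft_force: [-1.0, -0.1, -1.2]
opening: 0.0168
```

Emit:
{"op": "arm_command", "data": {"motion": [[[-1, 0, 0, 0.02, 0, 0, 0], [-1, 0, 0, 0, 0, 0, 0]]]}}

```text
t: 7.8
tool_pos: [0.6186, -0.1391, 0.0493]
eef_rot: [0.002, 0.797, 0.603, -0.001]
ft_force: [-1.5, 0.7, 3.3]
opening: 0.0168
```

Emit:
{"op": "arm_command", "data": {"motion": [[[-0.4, 0, 0, 0, 0, 0, 0], [-0.2, 0, 0, 0, 0, 0, 0], [-0.2, 0, 0, 0, 0, 0, 0], [-0.2, 0, 0, 0, 0, 0, 0], [-0.2, 0, 0, 0, 0, 0, 0]]]}}

```text
t: 8.43
tool_pos: [0.6187, -0.1391, 0.0484]
eef_rot: [0.002, 0.797, 0.603, -0.001]
ft_force: [0.1, 0.0, -0.8]
opening: 0.0337
```

Emit:
{"op": "arm_command", "data": {"motion": [[[-0.2, 0, 0, -0.1, 0, 0, 0], [-0.2, 0, 0, -0.5, 0, 0, 0], [-0.2, 0, 0, -0.6, 0, 0, 0], [-0.2, 0, 0, 0, 0, 0, 0]]]}}

```text
t: 8.93
tool_pos: [0.6208, -0.1398, 0.1238]
eef_rot: [0.005, 0.798, 0.603, 0.001]
ft_force: [-0.1, 0.4, -0.5]
opening: 0.0342
```

```bash
python3 - <<'E'
from h import *
im=get_image("wrist"); save(im,"w3.png")
plan([.617,-.137,.11],-15.6,4)
E
```

```text
t 8.975 p [ 0.6195 -0.1391  0.122 ] F [-0.7 -0.1  0.2] psi -15.8 op 0.0346
[1, 0.006, -0.013, 0.05, 0.008, 0.005, -0.004]
[1, 0.006, -0.013, 0.05, 0.008, 0.005, -0.004]
[1, 0.006, -0.013, 0.05, 0.008, 0.005, -0.004]
[1, 0.006, -0.013, 0.05, 0.008, 0.005, -0.004]
```

View pics/w3.png

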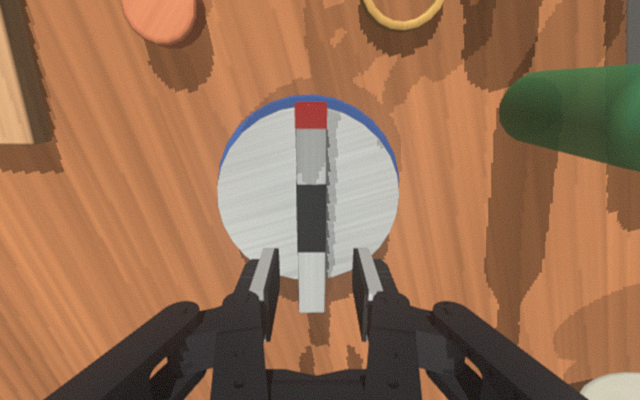

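The rule lies across the right disc: red end at (311,102), plain end at (312,312), black grip from row 184 to 251. The disc spans columns 218–398.

```bash
python3 - <<'E'
from h import *
im=get_image("wrist")
p=im["pixels"].astype(int); R,G,B=p[...,0],p[...,1],p[...,2]
r=(R>120)&(G<70)&(B<70); r[:90]=0;r[140:]=0;r[:,:280]=0;r[:,340:]=0
ys,xs=np.nonzero(r); print("red",xs.min(),xs.max(),ys.min(),ys.max())
b=p.max(2)<70; b[:165]=0;b[265:]=0;b[:,:285]=0;b[:,330:]=0
b=cv2.morphologyEx(b.astype(np.uint8),cv2.MORPH_OPEN,np.ones((9,9)))
ys,xs=np.nonzero(b); print("blk",xs.min(),xs.max(),ys.min(),ys.max(),xs.mean(),ys.mean())
z=.0665
e0,e1=onz(im,311,102,z),onz(im,311.5,312.5,z); d=e0-e1
bc=onz(im,xs.mean(),ys.mean(),z)
print(e0,e1,(e0+e1)/2,np.linalg.norm(d),np.degrees(np.arctan2(d[1],d[0])),bc)
print("disc L/R/bottom",onz(im,218,190,.036),onz(im,398.5,190,.036),onz(im,309,278.5,.036))
u=d/np.linalg.norm(d); c=(e0+e1)/2
print("red pt",c+.056*u,"plain",c-.056*u)
plan([*c,.085],-15.6,4)
E
```

```text
red 298 329 103 128
blk 301 327 197 252 317.6458333333333 228.54495614035088
[ 0.63640775 -0.07075171] [ 0.59813665 -0.20546163] [ 0.6172722  -0.13810667] 0.14004084625767071 74.14014712183538 [ 0.61918248 -0.14608786]
disc L/R/bottom [ 0.55651585 -0.1113524 ] [ 0.67869108 -0.14601455] [ 0.59833223 -0.19703485]
red pt [ 0.63257618 -0.08423842] plain [ 0.60196823 -0.19197492]
t 9.025 p [ 0.6186 -0.1387  0.1207] F [-0.6 -0.7 -0.6] psi -15.8 op 0.034
[1, 0.001, -0.006, 0.149, 0.004, 0.005, -0.004]
[1, 0.001, -0.006, 0.149, 0.004, 0.005, -0.004]
[1, 0.001, -0.006, 0.149, 0.004, 0.005, -0.004]
[1, 0.001, -0.006, 0.149, 0.004, 0.005, -0.004]
```

Emit:
{"op": "arm_command", "data": {"motion": [[[-1, 0, 0, 0.2, 0, 0, 0], [-1, 0, 0, 0.2, 0.01, 0.01, 0], [-1, 0, 0, 0.15, 0.01, 0.01, 0], [-1, 0, 0, 0.1, 0, 0, 0], [-1, 0, 0, 0.05, 0, 0, 0]]], "newtons": 30}}

```text
t: 9.65
tool_pos: [0.6184, -0.139, 0.0778]
eef_rot: [-0.001, 0.798, 0.603, -0.001]
ft_force: [0.2, -0.3, -0.5]
opening: -0.0001
```

Emit:
{"op": "arm_command", "data": {"motion": [[[-1, 0, 0, 0.03, 0, 0, 0], [-1, 0, 0, 0, 0, 0, 0], [-1, 0, 0, 0, 0, 0, 0]]]}}

```text
t: 10.02
tool_pos: [0.6188, -0.139, 0.0769]
eef_rot: [-0.0, 0.797, 0.603, -0.0]
ft_force: [0.7, 0.5, 0.1]
opening: 0.0001
```

Emit:
{"op": "arm_command", "data": {"motion": [[[-1, 0, 0, 0.03, 0, 0, 0], [-1, 0, 0, 0.03, 0, 0, 0], [-1, 0, 0, 0.03, 0, 0, 0], [-1, 0, 0, 0.03, 0, 0, 0], [-1, 0, 0, 0.02, 0, 0, 0]]]}}

```text
t: 10.65
tool_pos: [0.6185, -0.1389, 0.068]
eef_rot: [-0.001, 0.797, 0.603, -0.0]
ft_force: [0.1, 0.1, 0.0]
opening: 0.0002
```

Emit:
{"op": "arm_command", "data": {"motion": [[[-1, 0, 0, 0.01, 0, 0, 0], [-1, 0, 0, 0.01, 0, 0, 0], [-1, 0, 0, 0, 0, 0, 0]]]}}

```text
t: 11.02
tool_pos: [0.6185, -0.1389, 0.067]
eef_rot: [-0.001, 0.797, 0.603, -0.0]
ft_force: [1.3, 0.3, -0.3]
opening: -0.0
```

Emit:
{"op": "arm_command", "data": {"motion": [[[-1, 0, 0, 0.01, 0, 0, 0], [-1, 0, 0, 0.01, 0, 0, 0], [-1, 0, 0, 0.01, 0, 0, 0], [-1, 0, 0, 0, 0, 0, 0]]]}}

```text
t: 11.52
tool_pos: [0.6187, -0.139, 0.0662]
eef_rot: [-0.0, 0.798, 0.603, -0.0]
ft_force: [-1.1, -0.1, 7.2]
opening: -0.0001
```

Emit:
{"op": "arm_command", "data": {"motion": [[[-1, 0, 0, 0.01, 0, 0, 0], [-1, 0, 0, 0.01, 0, 0, 0], [-1, 0, 0, 0, 0, 0, 0]]]}}

```text
t: 11.9
tool_pos: [0.6187, -0.139, 0.0659]
eef_rot: [-0.0, 0.798, 0.603, 0.0]
ft_force: [-3.5, 1.4, 13.1]
opening: -0.0004
```

Emit:
{"op": "arm_command", "data": {"motion": [[[-1, 0, 0, -0.1, 0, 0, 0], [-1, 0, 0, -0.2, 0, 0, 0], [-1, 0.46, -0.01, 0, 0, 0, 0], [-1, 0.46, -0.01, 0, 0, 0, 0], [-1, 0, 0, 0, 0, 0, 0]]]}}

```text
t: 12.52
tool_pos: [0.6334, -0.0817, 0.0821]
eef_rot: [-0.001, 0.796, 0.605, 0.001]
ft_force: [-0.9, -0.6, -1.2]
opening: 0.0005
```

Emit:
{"op": "arm_command", "data": {"motion": [[[-1, 0, 0, 0.05, 0, 0, 0], [-1, 0, 0, 0.02, 0, 0, 0], [-1, 0, 0, 0, 0, 0, 0]]]}}

```text
t: 12.9
tool_pos: [0.632, -0.0867, 0.0777]
eef_rot: [-0.0, 0.798, 0.603, -0.001]
ft_force: [0.1, -0.3, -0.4]
opening: -0.0003
```

Emit:
{"op": "arm_command", "data": {"motion": [[[-1, 0, 0, 0.02, 0, 0, 0], [-1, 0, 0, 0.02, 0, 0, 0], [-1, 0, 0, 0.02, 0, 0, 0], [-1, 0, 0, 0.02, 0, 0, 0], [-1, 0, 0, 0.02, 0, 0, 0]]]}}

```text
t: 13.52
tool_pos: [0.6324, -0.0855, 0.0717]
eef_rot: [-0.0, 0.797, 0.603, -0.0]
ft_force: [0.1, -0.4, 0.0]
opening: -0.0001
```

Emit:
{"op": "arm_command", "data": {"motion": [[[-1, 0, 0, 0.02, 0, 0, 0], [-1, 0, 0, 0.02, 0, 0, 0], [-1, 0, 0, 0.02, 0, 0, 0], [-1, 0, 0, 0, 0, 0, 0]]]}}

```text
t: 14.02
tool_pos: [0.6324, -0.0855, 0.0681]
eef_rot: [-0.001, 0.797, 0.603, -0.0]
ft_force: [-0.0, -0.3, 0.6]
opening: 0.0003
```

Emit:
{"op": "arm_command", "data": {"motion": [[[-1, 0, 0, 0.01, 0, 0, 0], [-1, 0, 0, 0.01, 0, 0, 0], [-1, 0, 0, 0.01, 0, 0, 0], [-1, 0, 0, 0.01, 0, 0, 0], [-1, 0, 0, 0, 0, 0, 0]]]}}

```text
t: 14.65
tool_pos: [0.6324, -0.0855, 0.0663]
eef_rot: [-0.001, 0.797, 0.603, -0.0]
ft_force: [-2.2, 0.5, 4.6]
opening: 0.0001
```

Emit:
{"op": "arm_command", "data": {"motion": [[[-1, 0, 0, 0.01, 0, 0, 0], [-1, 0, 0, 0.01, 0, 0, 0], [-1, 0, 0, 0, 0, 0, 0]]]}}

```text
t: 15.02
tool_pos: [0.6326, -0.0855, 0.066]
eef_rot: [-0.0, 0.798, 0.603, -0.0]
ft_force: [-3.3, 1.0, 11.9]
opening: -0.0002
```

Emit:
{"op": "arm_command", "data": {"motion": [[[-1, 0, 0, 0, 0, 0, 0], [-1, 0, 0, 0, 0, 0, 0], [-1, 0, 0, 0, 0, 0, 0], [-1, 0, 0, 0, 0, 0, 0], [-1, 0, 0, 0, 0, 0, 0]]]}}

```text
t: 15.65
tool_pos: [0.6325, -0.0855, 0.066]
eef_rot: [-0.0, 0.798, 0.603, -0.0]
ft_force: [-2.8, 0.8, 11.4]
opening: 0.0001
```

Emit:
{"op": "arm_command", "data": {"motion": [[[-1, 0, 0, 0, 0, 0, 0], [-1, 0, 0, 0, 0, 0, 0], [-1, 0, 0, 0, 0, 0, 0]]]}}

```text
t: 16.02
tool_pos: [0.6325, -0.0855, 0.066]
eef_rot: [-0.0, 0.798, 0.603, -0.0]
ft_force: [-2.8, 2.0, 10.4]
opening: -0.0001
```

Pressed at the red end it is level with the middle (0.0660 against 0.0659 at similar force), so this disc looks flat. Next I press the plain end.

Emit:
{"op": "arm_command", "data": {"motion": [[[-1, 0, 0, -0.1, 0, 0, 0], [-1, 0, 0, -0.25, 0, 0, 0], [-1, -0.6, 0.01, 0, 0, 0, 0], [-1, -0.6, 0.01, 0, 0, 0, 0], [-1, -0.6, 0, 0, 0, 0, 0]]]}}

```text
t: 16.65
tool_pos: [0.6043, -0.191, 0.0864]
eef_rot: [0.0, 0.797, 0.603, -0.0]
ft_force: [-0.1, -0.2, -0.1]
opening: -0.0001
```

Emit:
{"op": "arm_command", "data": {"motion": [[[-1, 0, 0, 0, 0, 0, 0], [-1, 0, 0, 0.08, 0, 0, 0], [-1, 0, 0, 0, 0, 0, 0]]]}}

```text
t: 17.02
tool_pos: [0.6046, -0.1875, 0.0803]
eef_rot: [-0.001, 0.797, 0.604, -0.0]
ft_force: [-0.4, 0.3, 0.3]
opening: -0.0002
```

Emit:
{"op": "arm_command", "data": {"motion": [[[-1, -0.06, -0.01, 0.03, 0, 0, 0], [-1, 0, 0, 0.03, 0, 0, 0], [-1, 0, 0, 0.03, 0, 0, 0], [-1, 0, 0, 0.03, 0, 0, 0], [-1, 0, 0, 0.03, 0, 0, 0]]]}}

```text
t: 17.65
tool_pos: [0.6027, -0.193, 0.0717]
eef_rot: [-0.0, 0.797, 0.603, -0.0]
ft_force: [-0.1, 0.7, 0.4]
opening: -0.0
```

Emit:
{"op": "arm_command", "data": {"motion": [[[-1, 0, 0, 0.02, 0, 0, 0], [-1, 0, 0, 0.01, 0, 0, 0], [-1, 0, 0, 0.01, 0, 0, 0], [-1, 0, 0, 0, 0, 0, 0]]]}}

```text
t: 18.15
tool_pos: [0.6026, -0.193, 0.0694]
eef_rot: [-0.001, 0.797, 0.603, -0.0]
ft_force: [-0.8, 1.1, -0.1]
opening: 0.0003
```

Emit:
{"op": "arm_command", "data": {"motion": [[[-1, 0, 0, 0.015, 0, 0, 0], [-1, 0, 0, 0.015, 0, 0, 0], [-1, 0, 0, 0.015, 0, 0, 0], [-1, 0, 0, 0.01, 0, 0, 0], [-1, 0, 0, 0, 0, 0, 0]]]}}

```text
t: 18.77
tool_pos: [0.6026, -0.193, 0.0663]
eef_rot: [-0.001, 0.797, 0.603, -0.0]
ft_force: [-0.6, -0.1, 2.7]
opening: -0.0001
```

Emit:
{"op": "arm_command", "data": {"motion": [[[-1, 0, 0, 0.01, 0, 0, 0], [-1, 0, 0, 0, 0, 0, 0]]]}}

```text
t: 19.02
tool_pos: [0.6027, -0.1931, 0.0662]
eef_rot: [-0.0, 0.798, 0.603, -0.0]
ft_force: [-1.7, 0.8, 6.2]
opening: -0.0002
```

Emit:
{"op": "arm_command", "data": {"motion": [[[-1, 0, 0, 0.01, 0, 0, 0], [-1, 0, 0, 0.007, 0, 0, 0], [-1, 0, 0, 0, 0, 0, 0]]]}}

```text
t: 19.4
tool_pos: [0.6028, -0.1931, 0.0659]
eef_rot: [-0.0, 0.798, 0.603, -0.0]
ft_force: [-3.0, 0.9, 12.0]
opening: 0.0
```

Emit:
{"op": "arm_command", "data": {"motion": [[[-1, 0, 0, 0, 0, 0, 0], [-1, 0, 0, 0, 0, 0, 0], [-1, 0, 0, 0, 0, 0, 0], [-1, 0, 0, 0, 0, 0, 0], [-1, 0, 0, 0, 0, 0, 0]]]}}

```text
t: 20.02
tool_pos: [0.6027, -0.1931, 0.0659]
eef_rot: [-0.0, 0.798, 0.603, -0.0]
ft_force: [-2.0, 1.9, 11.9]
opening: 0.0001
```

Emit:
{"op": "arm_command", "data": {"motion": [[[-1, 0, 0, 0, 0, 0, 0], [-1, 0, 0, 0, 0, 0, 0], [-1, 0, 0, 0, 0, 0, 0]]]}}

```text
t: 20.4
tool_pos: [0.6027, -0.1931, 0.0659]
eef_rot: [-0.0, 0.798, 0.603, -0.0]
ft_force: [-2.8, 1.8, 11.2]
opening: 0.0
```

Emit:
{"op": "arm_command", "data": {"motion": [[[-1, 0, 0, -0.1, 0, 0, 0], [-1, 0, 0, -0.4, 0, 0, 0], [-1, 0, 0, -0.8, 0, 0, 0], [-1, 0, 0, -0.8, 0, 0, 0], [-1, 0, 0, 0, 0, 0, 0]]]}}

```text
t: 21.02
tool_pos: [0.6055, -0.1946, 0.1946]
eef_rot: [0.003, 0.798, 0.603, 0.002]
ft_force: [0.1, -0.2, -0.6]
opening: 0.0003
```

```bash
python3 - <<'E'
from h import *
im=get_image("scene"); cv2.imwrite("pics/s2.png",cv2.resize(im["pixels"][150:300,180:440],None,fx=3,fy=3,interpolation=cv2.INTER_CUBIC)[...,::-1])
plan([.6,-.19,.2],-15.6,1)
E
```

```text
t 21.075 p [ 0.6039 -0.1936  0.1922] F [-0.5 -0.2 -0.1] psi -15.8 op 0.0003
[1, 0.04, -0.079, -0.13, 0.015, 0.001, -0.018]
```

View pics/s2.png

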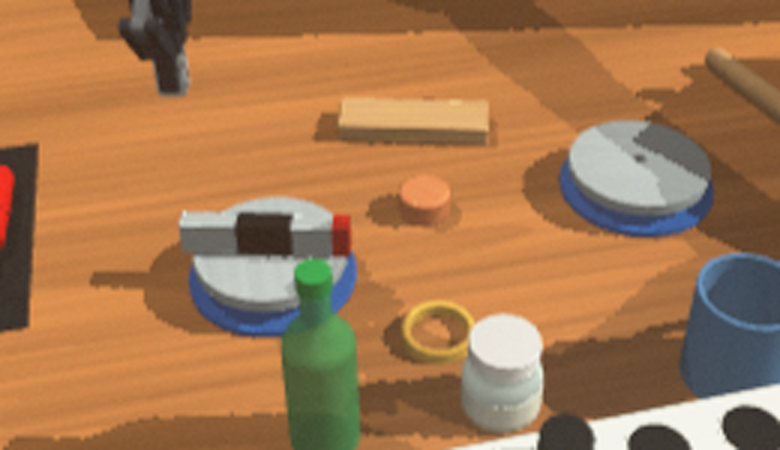

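The crop shows the rule lying level across the right-hand disc at about (265,235), untouched. The tin and bangle have not moved.

```bash
python3 -c "
from bench import bot
print(bot.sign_off())"
```

```text
the job is handed in; nothing more can be done
None
```

The flat disc is the right-hand one, at about (0.617, −0.137). The straightedge is lying across it, let go, and the job is handed in at about 21 s of the 72 s allowed.

I pressed the middle first as a reference, then the red end, then the plain end, each end held for about a second:

| Point pressed | Force (N) | Fingertip height (mm) |
|---|---|---|
| Middle | 13 | 65.9 |
| Red end | 10–12 | 66.0 |
| Plain end | 11–12 | 65.9 |

All three heights agree within about 0.1 mm, where a crowned disc would have dropped about 2.5 mm at the ends. The straightedge did not rock, so I did not try it on the other disc.

- **Position:** the straightedge's centre measured within a few mm of the disc's middle when I set it down. The final picture showed it level and untouched.
- **Other things:** the tin and bangle looked undisturbed in the final picture. The hammer and screwdriver were only partly in view; the arm worked well away from both.
- **One thing went off plan:** at pick-up, joint 6 came close to its limit (0.043 against 0.04). I gripped about 5 mm higher than planned, and closing the fingers slid the straightedge a few mm sideways on its rest.

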